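Clamp the vial rack at the weighing station

ROBOT

A 6-joint arm with a two-finger parallel gripper is mounted at the origin on the work surface. World frame = base frame: x ahead of the robot, y to its left, z up, the work surface at z = 0. Lengths are in m, angles in rad, forces in N, time in s.
With the tool pointing down it reaches from about 0.275 to 0.825 m from the base axis. Payload 5.2 kg.
Tool frame: the origin (TCP) lies on the centre line of the jaws, within the pads' length; the fingertips stand 22 mm ahead of it and the grasp point (between the pads) lies 3 mm ahead of it; z points along the fingers, y is the line along which they close (so a half turn about z gives the same grasp; the last joint's range is limited). The gripper opens to 93 mm and grips with 3 to 60 N. Pads are 15 mm wide; open, the fingers measure 128 mm over their backs; the gripper's body (75 mm by 188 mm) begins 65 mm behind the grasp point.
Start: joints at [-1.475, 0.259, 1.535, -0, 1.348, -0.203], TCP at [0.162, -0.526, 0.241] pointing down, gripper open.
Joint ranges: [-3.14, 3.14], [-0.91, 2.08], [0.19, 2.58], [-1.22, 4.36], [0.22, 2.71], [-3.12, 3.12]. Speed limits (rad/s): [2.57, 2.57, 3.14, 3.14, 3.14, 3.14].

INTERFACE

Orientations are given as a unit quaternion [x, y, z, w].
In Python, from rig import telemetry, vision, env gives the robot as it stands.
- The arm moves only by the shell command python3 -m inch 'ROWS'. ROWS is JSON, a list of rows, each a list of 5 numbers: the closure, from 0 (fully open) to 1 (shut), then the shift along the tool's x, y, z in mm, then the turn about the tool's z in degrees. A call has 1 to 10 rows; each row is the pose to reach, as a shift and turn from the pose commanded when the call began, along the tool's axes at that moment; what a row does not reach only later rows make up. A row lasts 1/10 s, in which the tool goes at most 50 mm and 8.59 degrees, less where a joint would pass 70% of its speed; a pose out of reach is approached as far as the arm can. A call with a gripper value outside its range is refused whole. The fingers move at their own pace and stop on an object; the grip force is fixed at half the most. Time passes only in rows, so rows that repeat a pose let the fingers close. It gives the time, the measured TCP pose, the force, the opening and the grip force at its end, in the units of the state.
- telemetry.get_obs(): the state, without advancing time (a new reading comes with each control period).
- vision.camera(name): name is "scene" or "top" or "wrist"; returns (picture, depth): 384x512x3 uint8, red, green, blue; 384x512 float32, m along the optical axis (not along the pixel's ray), 0 where there is no reading.
- vision.get_calibration(name): a dict with "K" (3x3 intrinsics, pixels), "extrinsics" (4x4, takes a point from camera to world coordinates); the wrist camera has in their place "mount" (4x4, takes a point from camera to tool coordinates, whose origin is the TCP and whose axes are the flange's). Camera axes: x right, y up, looking along -z (the intrinsics and any distortion apply to the point x, -y, -z); pixel columns grow to the right and rows downward; lengths in m; the calibration is good to about 2 mm. A picture is of the moment at which its call begins: read the wrist's pose just before it. get_calibration takes no time and is no camera call.
- env.close_job(): hands the job in; it is judged then, once.
The state is a dict: "time_s": time; "joint_pos": joint angles; "qvel": joint speeds; "tau": joint torques, N m; "position": TCP position; "ee_rot": TCP orientation; "force": force on the tool from outside, world axes, zero at the start; "wrist_torque": the same for the moment, N m; "width": opening from 0.0 (shut) to 1.0 (fully open); "finger_force": force on a finger pad.
Only numpy, scipy, OpenCV 4.12 (cv2) and the standard library are available. Lean on these libraries where they do the work, as an engineer would, in place of code of your own. Each camera call takes 0.05 s, during which the arm holds its last target. There are 200 camera calls.

TASK

Slide the blue vial rack along its base plate until it is home against the blue end stop, then lower the cam clamp's hammer-head foot into the slot of the steel strut beside the rack until its flange sits on the strut. Give the clamp a quarter turn so that the foot catches under the lips and the brass lobe bears firmly on the side of the rack, with the rack still home, and let go; leave the other things on the bench alone.

Things in the scene. Friction and masses are not known exactly. Their poses are not given: they have to be found in the camera images.
- nest: Rack station, fixed: aluminium base plate 350 x 154 x 6 mm carrying a slotted steel strut, a fence and a blue end stop. Origin at bench level on the strut's centreline, half-way along it; x along the strut towards the end stop, y from strut to fence, z up. Strut 320 mm long, y -20.5 to 20.5 mm, top at 47 mm; white wear strip to y = 23.5, top at 30; fence face at y = 91, top at 66 mm.
- stop_face (a point): Middle of the blue end stop's face, which the rack must meet: at x = 140 mm, y = 57.5 mm in the station's frame, 36 mm above the bench; axes as the station's. The stop is 62 mm wide (along y), 16 mm thick, top 71 mm above the bench.
- slot (a point): Middle of the strut's slot, level with the top of its lips (47 mm above the bench), at x = 55 mm in the station's frame: beside the middle of the rack when that is home. Axes as the station's (x along the slot towards the end stop, y towards the rack). The slot is 22 mm wide, open along the whole strut; the lips are 7.5 mm deep, inside is 37 mm wide and 39 mm deep from the lips' top.
- rack: Blue vial rack, loose, 0.55 to 0.95 kg, on the base plate between wear strip and fence (1.5 mm side play). Origin at the centre of its underside, axes as the station's. 170 mm long (x), 66 mm wide: a block 58 mm high between end plates 8 mm thick, 105 mm high; four red-capped vials in its middle, 31 mm across, tops at 86 mm. Home: its front face (own x = 85 mm) on the end stop.
- rack_push (a point): Middle of the outer face of the rack's tall end plate furthest from the end stop, 85 mm above the rack's underside (20 mm below the plate's top, 91 mm above the bench), own x = -85 mm: push here towards the end stop (+x). The rack starts 40 to 90 mm short of the stop and slides with 2 to 8 N.
- clamp: Cam clamp, loose, 0.17 to 0.3 kg, 76 mm tall, upright in its holder. Origin under the centre of its foot, z up the stem. Dark hammer-head foot 9 mm thick, 32 mm long (own x) x 19 mm wide, lowest 4 mm tapered to 27 x 15; stem 19 mm across, 10 mm long; steel flange 36 mm across, 5 mm thick; brass eccentric disc; orange grip bar. Foot, bar and lobe all lie along own x. It stays where it is turned.
- lobe (a point): Centre of the brass disc (40 mm across, 14 mm thick), 31 mm above the foot's underside, 8 mm off the stem axis towards the clamp's +x: the lobe. With the foot along the slot it clears the rack; turned towards the rack it bears from 45-70 degrees on, tight at 90. Turning clockwise (from above) rubs the rack towards the stop, anticlockwise a little (1 mm) away from it: both will do.
- clamp_grip (a point): Centre of the clamp's orange grip bar, 60 mm long (x) x 14 mm wide (y) x 28 mm tall, on the stem's axis, 62 mm above the foot's underside, 43 mm above the flange's (69 mm above the bench in the holder, 90 mm seated in the strut). Axes as the clamp's: x along bar and foot, towards the lobe.
- clamp_flange (a point): Centre of the underside of the clamp's flange, 19 mm above the foot's underside; axes as the clamp's. When seated it lies level with point slot.
- holder: Grey holder block 75 x 56 x 26 mm, fixed, with an oblong pocket 38 x 24 mm, 23 mm deep, in which the clamp's foot hangs, its flange on the block's top. Origin at the centre of its underside; the pocket and clamp lie along its x.
- bottle_red: Bystander: clear bottle with red cap, 58 mm across, 105 mm tall; origin at its underside.
- bottle_amber: Bystander: amber bottle with white cap, 64 mm across, 125 mm tall; origin at its underside.
- beaker: Bystander: glass beaker 68 mm across, 85 mm tall; origin at its underside.
- weight: Bystander: steel calibration weight, 42 mm across, 66 mm tall; origin at its underside.
- dish: Bystander: shallow steel weighing dish, 90 mm across, 16 mm high; origin at its underside.
- spatula: Bystander: flat steel lab spatula lying down, 175 mm long along own x, 14 mm wide.
Mind the look-alikes: they are no part of the job. What is shaped like the rack but orange is not meant.

How it is judged:
By the outcome, as a careful person would: the job done as asked, in the order asked, and still so for the second after the job is handed in, with the robot touching nothing.
It also fails if it takes over 66 s, if anything falls off the work surface, if the arm or the gripper's body presses on something with over 40 N, if the wrist force passes 120 N, or if a joint passes its speed limit or range.

## Working session

There is one attempt and no reset: what is moved stays moved. The work goes in short steps, Python scripts to look and compute and a shell command to move; the robot and the scene stay as the last step left them, time stands still between calls to the robot, and variables do not carry over. Pictures are saved under pics/ and viewed, at most 13 in all, crops included, and the job is handed in when it is done.

```bash
mkdir -p pics; ls
python3 - <<'E'
from rig import telemetry, vision
import cv2,numpy as np
o=telemetry.get_obs();print(o)
for n in ("scene","top","wrist"):
    p,d=vision.camera(n);np.savez(f"{n}0.npz",p=p,d=d)
    cv2.imwrite(f"pics/{n}0.png",p[:,:,::-1]);print(n,vision.get_calibration(n), (d>0).mean())
a=cv2.imread("pics/scene0.png");b=cv2.imread("pics/top0.png")
cv2.imwrite("pics/top0b.png",cv2.resize(b,(800,600),interpolation=cv2.INTER_CUBIC))
E
```

```text
pics
{'time_s': 0.0, 'joint_pos': array([-1.47480576e+00,  2.59318099e-01,  1.53608293e+00,  7.23671791e-06,
        1.34801196e+00, -2.02771747e-01]), 'qvel': array([ 0.00011163, -0.0004221 ,  0.00015029,  0.00065208, -0.00102628,
        0.00035591]), 'tau': array([ 2.91310098e-03, -4.37294519e+01, -2.84003001e+01,  7.23768678e-02,
        4.12070914e-02, -1.41761748e-04]), 'position': array([ 0.16187502, -0.52510114,  0.23983115]), 'ee_rot': array([ 9.88863077e-01,  1.48825356e-01,  5.20944818e-05, -9.08682444e-04]), 'force': array([-0.38245684, -0.71540616,  1.17994016]), 'wrist_torque': array([-0.03981131,  0.01387217, -0.0095079 ]), 'finger_force': 0.0, 'width': 1.002700451226529}
scene {'K': array([[416.94010288,   0.        , 259.5341248 ],
       [  0.        , 416.94010288, 194.9186869 ],
       [  0.        ,   0.        ,   1.        ]]), 'extrinsics': array([[ 0.73525033, -0.40308364,  0.54491333,  1.15306251],
       [ 0.67766521,  0.42139529, -0.60265735, -0.80838839],
       [ 0.01329741,  0.81237282,  0.58298678,  0.82865522],
       [ 0.        ,  0.        ,  0.   
[... 418 characters left out ...]
.81048430e-02,  9.95175737e-01,
         1.42330997e+00],
       [ 0.00000000e+00,  0.00000000e+00,  0.00000000e+00,
         1.00000000e+00]])} 0.9960835774739584
wrist {'K': array([[297.34818883,   0.        , 253.58572393],
       [  0.        , 297.34818883, 195.38148797],
       [  0.        ,   0.        ,   1.        ]]), 'mount': array([[-5.02820884e-04,  9.57119929e-01,  2.89691540e-01,
         8.03979425e-02],
       [ 9.99999866e-01,  4.46074321e-04,  2.61913737e-04,
        -1.00389379e-03],
       [ 1.21458900e-04,  2.89691632e-01, -9.57120026e-01,
        -1.44152397e-01],
       [ 0.00000000e+00,  0.00000000e+00,  0.00000000e+00,
         1.00000000e+00]])} 0.9960479736328125
```

View pics/top0b.png

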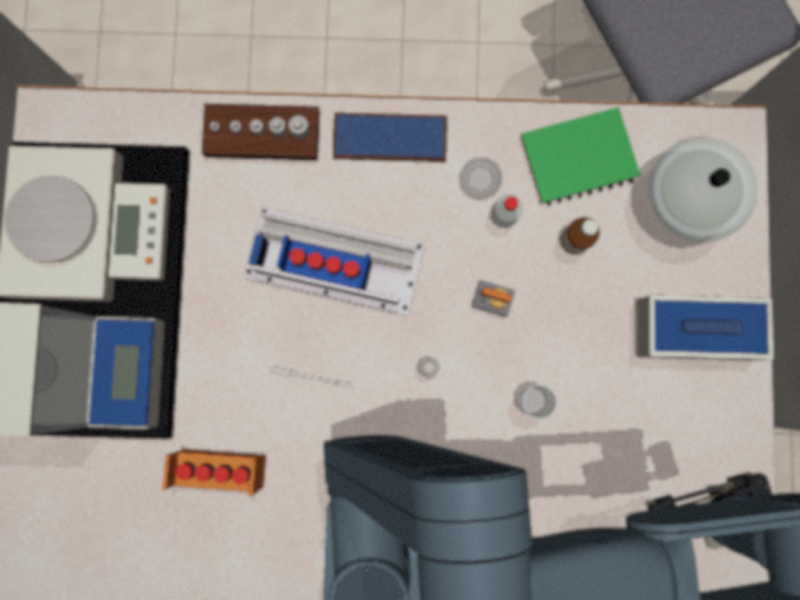

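View pics/scene0.png

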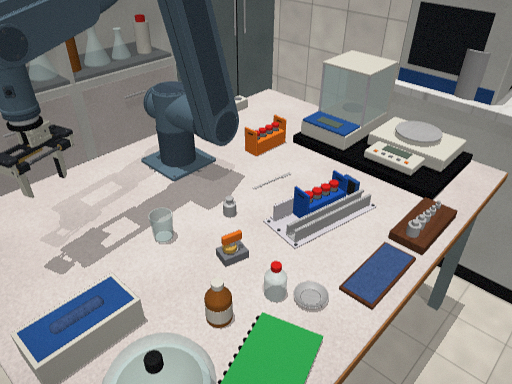

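The top view shows one blue rack with red caps at about (325,262), in the aluminium station. Its end stop is at (255,248), the image's left side, which is world +y. The orange rack at (215,472) is the look-alike, wrong in colour and not in a station. The clamp, with its orange bar, is in the grey holder at (494,297). I'll confirm with one crop while measuring.

```bash
cat > h.py <<'E'
import numpy as np,cv2
from rig import telemetry,vision
from scipy.spatial.transform import Rotation as R
def cam(n,o=None):
    c=vision.get_calibration(n)
    if "mount" in c:
        T=np.eye(4);T[:3,:3]=R.from_quat(o["ee_rot"]).as_matrix();T[:3,3]=o["position"];return c["K"],T@c["mount"]
    return c["K"],c["extrinsics"]
def ray(uv,K,E,z):
    uv=np.atleast_2d(uv).astype(float)
    d=np.c_[(uv[:,0]-K[0,2])/K[0,0],-(uv[:,1]-K[1,2])/K[1,1],-np.ones(len(uv))]@E[:3,:3].T
    return E[:3,3]+d*((z-E[2,3])/d[:,2])[:,None]
def proj(P,K,E):
    q=(np.atleast_2d(P)-E[:3,3])@E[:3,:3]
    return np.c_[K[0,2]+K[0,0]*q[:,0]/-q[:,2],K[1,2]-K[1,1]*q[:,1]/-q[:,2]]
def hsv(p):return cv2.cvtColor(p,cv2.COLOR_RGB2HSV)
def blobs(m,amin=15):
    n,l,s,c=cv2.connectedComponentsWithStats(m.astype(np.uint8));return [(c[i],s[i,4],l==i) for i in range(1,n) if s[i,4]>=amin]
def mask(p,h0,h1,s=120,v=60):
    return cv2.inRange(hsv(p),(h0,s,v),(h1,255,255))>0
def snap(n,name=None):
    o=telemetry.get_obs();p,d=vision.camera(n);K,E=cam(n,o)
    if name:cv2.imwrite(f"pics/{name}.png",p[:,:,::-1])
    return p,d,K,E,o
E
python3 - <<'E'
from h import *
f=np.load("top0.npz");p=f["p"];K,E=cam("top")
red=mask(p,0,6)|mask(p,172,180)
for c,a,_ in blobs(red): print("red",c.round(1),a,ray(c,K,E,.092)[0].round(4))
for c,a,m in blobs(mask(p,7,22)): 
    r=cv2.minAreaRect(np.argwhere(m)[:,::-1].astype(np.float32));print("or",c.round(1),a,ray(c,K,E,.083)[0].round(4),r)
for c,a,m in blobs(mask(p,100,130,130,40),20):
    if 150<c[0]<250 and 140<c[1]<200: print("blue",c.round(1),a,ray(c,K,E,.077)[0].round(4),cv2.minAreaRect(np.argwhere(m)[:,::-1].astype(np.float32)))
# white plate outline
w=(hsv(p)[:,:,1]<28)&(hsv(p)[:,:,2]>120)
for c,a,m in blobs(w,400):
    if 140<c[0]<290 and 120<c[1]<210:
        r=cv2.minAreaRect(np.argwhere(m)[:,::-1].astype(np.float32));print("white",c,a,r,ray(cv2.boxPoints(r),K,E,.006).round(4))
cr=p[125:205,150:340];cv2.imwrite("pics/crop1.png",cv2.resize(cr[:,:,::-1],None,fx=4.2,fy=4.2,interpolation=cv2.INTER_CUBIC))
E
```

```text
red [326.7 129.7] 49 [ 0.7012 -0.2448  0.092 ]
red [207.1 168. ] 306 [0.572  0.1172 0.092 ]
red [135.1 302.5] 384 [0.1644 0.3138 0.092 ]
or [164.4  85. ] 1597 [0.8315 0.2621 0.083 ] ((166.4600372314453, 83.89885711669922), (71.17095947265625, 31.35862922668457), 1.6365771293640137)
or [370.5 150.9] 171 [ 0.6408 -0.3816  0.083 ] ((371.0000305175781, 150.49998474121094), (16.26345443725586, 14.849242210388184), 45.0)
or [317.8 189.5] 140 [ 0.5166 -0.2215  0.083 ] ((317.5000305175781, 188.5), (16.970561981201172, 11.31370735168457), 45.0)
or [137.6 300.4] 1013 [0.1693 0.3091 0.083 ] ((136.4802703857422, 301.7712707519531), (62.47136688232422, 24.970413208007812), 4.159642219543457)
blue [164.5 159.5] 77 [0.5973 0.2516 0.077 ] ((164.558837890625, 159.26470947265625), (4.6081767082214355, 16.73495864868164), 14.03624439239502)
blue [207.4 169.2] 572 [0.5706 0.1181 0.077 ] ((207.08987426757812, 167.94381713867188), (56.064971923828125, 20.237356185913086), 12.994616508483887)
```

View pics/crop1.png

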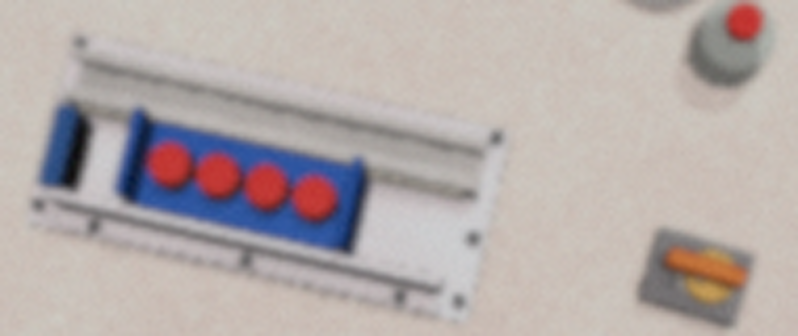

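The crop confirms it. The blue rack is in the station with its stop at crop (62,145). The clamp's bar is at (705,265) with the brass lobe on its right, so the lobe points away from the stop. Next I'll make a rough station frame and work out the moves.

Run:
```python
from h import *
f=np.load("top0.npz");p=f["p"];K,E=cam("top")
red=mask(p,0,6)|mask(p,172,180)
m=[b for b in blobs(red) if b[1]==306][0][2]
P=ray(np.argwhere(m)[:,::-1],K,E,.092)[:,:2];c=P.mean(0);u=np.linalg.svd(P-c)[2][0] if 0 else np.linalg.eigh(np.cov(P.T))[1][:,1];u*=np.sign(u[1])
print("rack c",c,"x ang",np.degrees(np.arctan2(u[1],u[0])))
y=np.array([-u[1],u[0]]);o=c-57.5e-3*y
s=ray([164.4,159.4],K,E,.071)[0,:2];print("stop rel rack",(s-c)@u,(s-c)@y)
org=s-.148*u-.0575*y; print("origin",org,"push",c-.085*u)
og=blobs(mask(p,7,22));m=[b for b in og if b[1]==140][0][2]
d=f["d"];
P=ray(np.argwhere(m)[:,::-1],K,E,.083)[:,:2];w,v=np.linalg.eigh(np.cov(P.T));print("bar",P.mean(0),np.degrees(np.arctan2(*v[::-1,1])),np.sqrt(w)*12**.5)
for n,z in(("top",0),):
  for uv in [(494/1.5625,297/1.5625)]:print(ray(uv,K,E,.026))
```

```text
rack c [0.57200875 0.11725046] x ang 78.29955712277332
stop rel rack 0.13849080936248526 0.0014734449076842355
origin [0.62494273 0.09657696] push [0.55477119 0.03401665]
bar [ 0.51663951 -0.2214926 ] 69.23574082706044 [0.02835896 0.04857102]
[[ 0.52173607 -0.2235832   0.026     ]]
```

```bash
python3 -m inch '[[1,518,-379,0,-61],[1,518,-379,0,-61],[1,518,-379,0,-61],[1,518,-379,0,-61],[1,518,-379,0,-61],[1,518,-379,0,-61],[1,518,-379,0,-61],[1,518,-379,0,-61],[1,518,-379,0,-61],[1,518,-379,0,-61]]'
python3 - <<'E'
from h import *
p,d,K,E,o=snap("wrist","w1");print(o["position"],R.from_quat(o["ee_rot"]).as_euler("zyx",degrees=True))
E
```

```text
time_s: 1.15
position: [0.4614, -0.1227, 0.2407]
ee_rot: [0.776, 0.63, 0.0, 0.0]
force: [1.6, -1.4, 0.6]
width: 0.189
finger_force: 0.0
[ 0.46144288 -0.12272256  0.24067602] [-7.81200883e+01  9.52388250e-03  1.79989222e+02]
```

View pics/w1.png

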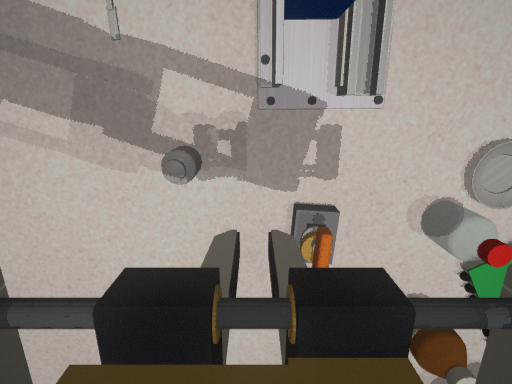

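The wrist view shows the station's near end with plate corners at (262,108) and (383,108), and the strut at the upper right. The holder with the clamp is at (316,232). I'll carry on to behind the rack and go down.

```bash
python3 -m inch '[[1,45,20,0,0],[1,90,40,0,0],[1,128,59,0,0],[1,128,59,0,0],[1,128,59,40,0],[1,128,59,80,0],[1,128,59,120,0],[1,128,59,139,0],[1,128,59,139,0],[1,128,59,139,0]]'
python3 - <<'E'
from h import *
p,d,K,E,o=snap("wrist","w2");print(o["position"],o["force"],o["width"])
pt,dt,Kt,Et,_=snap("top")
m=mask(p,100,130,130,40);print([(b[0].round(),b[1]) for b in blobs(m,50)])
E
```

```text
time_s: 2.2
position: [0.5446, -0.0123, 0.102]
ee_rot: [0.777, 0.63, -0.0, -0.0]
force: [0.4, -0.4, 0.2]
width: 0.005
finger_force: 0.0
[ 0.54459219 -0.01234171  0.10197043] [ 0.36089387 -0.426506    0.24336394] 0.0050478978602622225
[(array([259.,  99.]), np.int32(13349))]
```

View pics/w2.png

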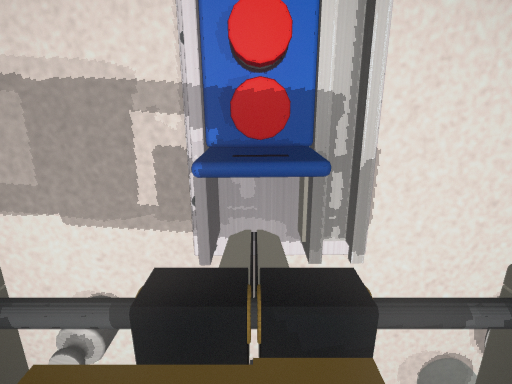

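The plate of the rack is straight ahead, spanning columns 193–330 at row 160, and the fingers are centred within about 3 mm. I'll push slowly.

```bash
python3 -m inch '[[1,15,0,0,0],[1,26,0,0,0],[1,32,0,0,0],[1,38,0,0,0],[1,44,0,0,0],[1,50,0,0,0],[1,55,0,0,0],[1,60,0,0,0],[1,65,0,0,0],[1,70,0,0,0]]'
python3 - <<'E'
from h import *
p,d,K,E,o=snap("wrist","w3");pt,dt,Kt,Et,_=snap("top","t3")
u=np.array([np.cos(np.radians(78.3)),np.sin(np.radians(78.3))])
bs=[b for b in blobs(mask(pt,100,130,130,40),20) if 150<b[0][0]<250 and 140<b[0][1]<200];print([(b[0],b[1]) for b in bs])
red=mask(pt,0,6)|mask(pt,172,180)
for c,a,_ in blobs(red,200):print(ray(c,Kt,Et,.092)[0])
E
```

```text
time_s: 3.3
position: [0.5591, 0.0556, 0.1021]
ee_rot: [0.776, 0.63, -0.001, 0.001]
force: [-1.8, -7.3, 3.5]
width: 0.008
finger_force: 3.9
[(array([169.16949153, 160.0720339 ]), np.int32(236)), (array([199.11111111, 173.85185185]), np.int32(81))]
```

```bash
python3 -m inch '[[1,4,0,0,0],[1,7,0,0,0],[1,9,0,0,0],[1,11,0,0,0],[1,11,0,0,0]]'; python3 -m inch '[[1,2,0,0,0],[1,3,0,0,0],[1,4,0,0,0],[1,4,0,0,0]]'
```

```text
time_s: 3.9
position: [0.5613, 0.0666, 0.1021]
ee_rot: [0.776, 0.63, -0.001, 0.001]
force: [-2.1, -5.8, 3.9]
width: 0.008
finger_force: 3.3
time_s: 4.3
position: [0.5621, 0.0703, 0.1021]
ee_rot: [0.776, 0.63, -0.001, 0.001]
force: [-2.0, -7.3, 4.5]
width: 0.004
finger_force: 3.7
```

```bash
python3 -m inch '[[1,2,0,0,0],[1,3,0,0,0],[1,3,0,0,0]]'; python3 -m inch '[[1,2,0,0,0],[1,3,0,0,0],[1,3,0,0,0]]'; python3 -m inch '[[1,2,0,0,0],[1,2,0,0,0]]'
```

```text
time_s: 4.6
position: [0.5627, 0.0732, 0.1021]
ee_rot: [0.776, 0.63, -0.001, 0.001]
force: [-2.8, -7.1, 3.9]
width: 0.011
finger_force: 3.7
time_s: 4.9
position: [0.5632, 0.0735, 0.1021]
ee_rot: [0.776, 0.631, -0.003, 0.002]
force: [-3.2, -17.6, 5.0]
width: 0.006
finger_force: 8.8
time_s: 5.1
position: [0.5633, 0.0735, 0.1022]
ee_rot: [0.776, 0.631, -0.004, 0.003]
force: [-5.5, -23.0, 6.6]
width: 0.006
finger_force: 12.5
```

Run:
```python
from h import *
p,d,K,E,o=snap("wrist","w4")
cv2.imwrite("pics/w4c.png",cv2.resize(p[0:200,150:420,::-1],None,fx=2.5,fy=2.5))
```

```text
(no output)
```

View pics/w4c.png

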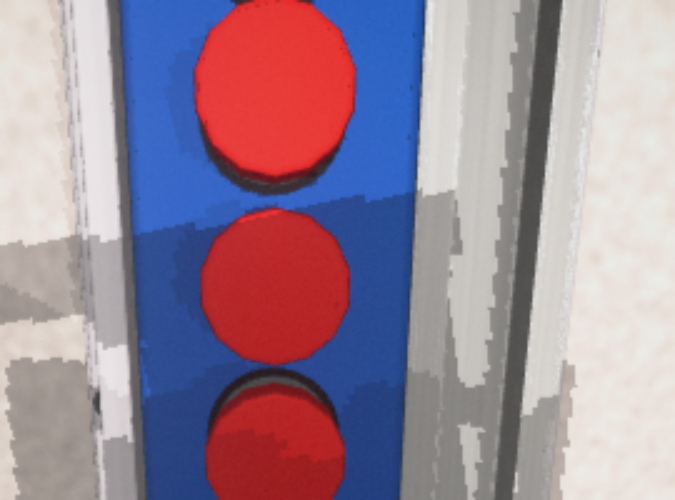

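The rack is home: the TCP stopped and the force jumped from 7 to over 20 N. The close-up shows the rack square, with the dark slot at crop column ~520. I'll back off, rise and measure the slot.

```bash
python3 -m inch '[[1,-15,0,0,0],[1,-40,0,0,0],[1,-40,0,-40,0],[1,-40,0,-85,0],[1,-10,20,-130,0],[1,30,45,-139,0],[1,60,60,-139,0],[1,60,60,-139,0],[1,60,60,-139,0]]'
python3 - <<'E'
from h import *
p,d,K,E,o=snap("wrist","w5");np.savez("w5.npz",p=p,d=d,E=E,K=K)
print(o["position"])
cv2.imwrite("pics/w5b.png",cv2.resize(p[:,:,::-1],(800,600)))
pt,dt,Kt,Et,_=snap("top","t5")
m=mask(pt,100,130,130,40)
for b in blobs(m,20):
    if 140<b[0][0]<250 and 140<b[0][1]<200:print(b[0],b[1])
E
```

```text
time_s: 6.05
position: [0.6345, 0.1267, 0.2396]
ee_rot: [0.776, 0.631, -0.001, -0.001]
force: [0.6, -1.0, -1.1]
width: 0.007
finger_force: 0.0
[0.63453725 0.12671828 0.23962916]
[170.31506849 163.04109589] 219
[213.17368421 169.77368421] 190
```

View pics/w5b.png

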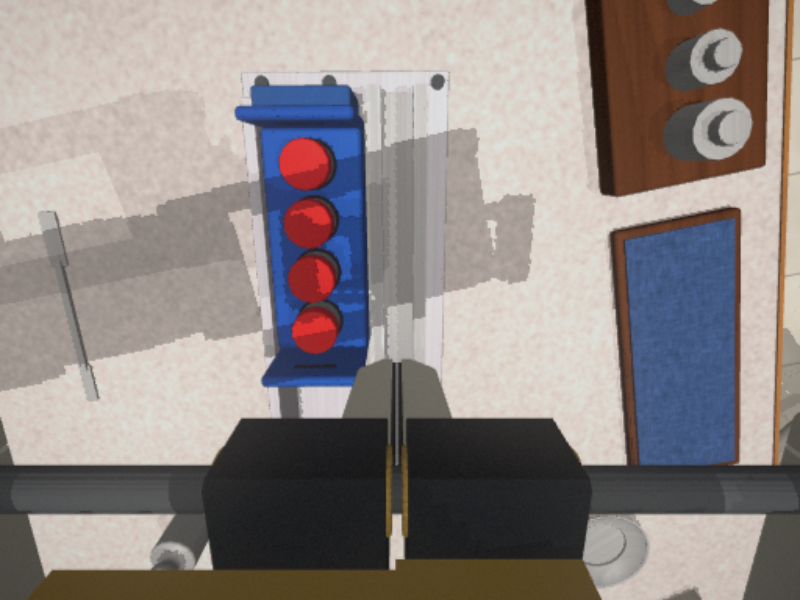

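The rack touches the stop at (300,105). The slot runs along column ~400, nearly in line with the fingers. I'll get its cross-section from the depth map.

Run:
```python
from h import *
f=np.load("w5.npz");d,E,K=f["d"],f["E"],f["K"]
v,uu=np.mgrid[0:384,0:512]
c=np.stack([(uu-K[0,2])/K[0,0]*d,-(v-K[1,2])/K[1,1]*d,-d],-1)
W=c@E[:3,:3].T+E[:3,3]
a=np.radians(78.2);u=np.array([np.cos(a),np.sin(a)]);y=np.array([-u[1],u[0]])
o=np.array([.6249,.0966]);X=(W[...,:2]-o)@u;Y=(W[...,:2]-o)@y;Z=W[...,2]
cen=[]
for x in np.arange(.01,.15,.02):
    m=(abs(X-x)<.01)&(abs(Y)<.045)&(d>0)
    yy,zz=Y[m],Z[m]
    top=(zz>.042)&(zz<.052);yt=np.sort(yy[top])
    g=np.diff(yt);i=g.argmax()
    low=zz<.03
    print(round(x,3),"lips",yt[0].round(4),yt[-1].round(4),"gap",yt[i].round(4),yt[i+1].round(4),"z",np.median(zz[top]).round(4)); cen.append((x,(yt[i]+yt[i+1])/2,(np.percentile(yt,.5)+np.percentile(yt,99.5))/2))
cen=np.array(cen);print(np.polyfit(cen[:,0],cen[:,1],1),np.polyfit(cen[:,0],cen[:,2],1))
```

```text
0.01 lips -0.0227 0.0205 gap -0.0142 0.0081 z 0.0471
0.03 lips -0.0233 0.0208 gap -0.0139 0.0081 z 0.0471
0.05 lips -0.0232 0.0209 gap -0.0137 0.009 z 0.047
0.07 lips -0.0229 0.021 gap -0.0135 0.0087 z 0.0472
0.09 lips -0.0226 0.0211 gap -0.0134 0.0086 z 0.0471
0.11 lips -0.0221 0.0213 gap -0.0132 0.0086 z 0.047
0.13 lips -0.0228 0.0234 gap -0.0131 0.0092 z 0.0472
[ 0.00814616 -0.00305849] [ 0.00942938 -0.00158357]
```

```bash
python3 -m inch '[[0.45,-435,-43,30,0],[0.45,-435,-43,30,0],[0.45,-435,-43,30,0],[0.45,-435,-43,30,0],[0.45,-435,-43,30,0],[0.45,-435,-43,30,0],[0.45,-435,-43,30,0],[0.45,-435,-43,30,0],[0.45,-435,-43,30,0],[0.45,-435,-43,30,0]]';python3 -m inch '[[0.45,0,0,0,0],[0.45,0,0,0,0]]'
python3 - <<'E'
from h import *
p,d,K,E,o=snap("wrist","w6");np.savez("w6.npz",p=p,d=d,E=E,K=K)
print(o["position"],o["ee_rot"])
v,uu=np.mgrid[0:384,0:512]
c=np.stack([(uu-K[0,2])/K[0,0]*d,-(v-K[1,2])/K[1,1]*d,-d],-1)
W=c@E[:3,:3].T+E[:3,3]
near=(np.hypot(W[...,0]-.517,W[...,1]+.2215)<.06)&(d>0)
bar=near&(W[...,2]>.075)&(W[...,2]<.092)
P=W[bar][:,:2].astype(np.float32);r=cv2.minAreaRect(P*1000);print(len(P),"bar",r,np.median(W[bar][:,2]))
hold=near&(abs(W[...,2]-.026)<.003);Q=W[hold][:,:2].astype(np.float32);print("holder",cv2.minAreaRect(Q*1000))
L=near&(abs(W[...,2]-.045)<.004);print("disc",W[L].mean(0),L.sum())
cv2.imwrite("pics/w6c.png",cv2.resize(p[80:320,120:420,::-1],None,fx=2.5,fy=2.5))
E
```

```text
time_s: 7.15
position: [0.5002, -0.296, 0.2101]
ee_rot: [0.779, 0.627, -0.001, -0.0]
force: [0.6, -0.3, -1.0]
width: 0.553
finger_force: 0.0
time_s: 7.35
position: [0.5029, -0.2902, 0.2107]
ee_rot: [0.777, 0.63, 0.0, -0.0]
force: [-0.4, 0.5, 0.4]
width: 0.551
finger_force: 0.0
[ 0.50291353 -0.29017329  0.21072973] [ 7.76571574e-01  6.30028923e-01  2.19412275e-04 -3.14606218e-04]
1050 bar ((521.25634765625, -221.68431091308594), (59.351070404052734, 13.980752944946289), 74.25411224365234) 0.08260296684063181
holder ((521.1153564453125, -221.95001220703125), (75.04237365722656, 56.11903762817383), 74.19175720214844)
disc [ 0.51844751 -0.22935021  0.04502401] 600
```

View pics/w6c.png

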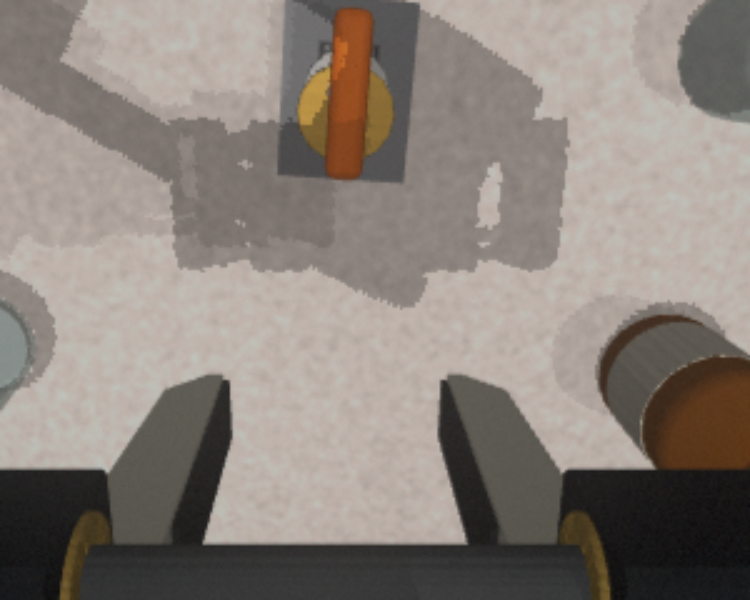

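The clamp is seen clearly from above: bar in the middle at crop (350,95), lobe towards the image bottom, i.e. away from the stop. The bar centre is (0.521,-0.222) at 74.2°. I'll go over it, descend and grip.

```bash
python3 -m inch '[[0.45,40,2,0,4],[0.45,71,4,0,4],[0.45,71,4,0,4],[0.45,71,4,45,4],[0.45,71,4,90,4],[0.45,71,4,125,4],[0.45,71,4,137,4],[0.45,71,4,137,4]]'; python3 -m inch '[[1,0,0,0,0],[1,0,0,0,0],[1,0,0,0,0],[1,0,0,0,0],[1,0,0,0,0],[1,0,0,0,0]]'
```

```text
time_s: 8.2
position: [0.5211, -0.2214, 0.0723]
ee_rot: [0.798, 0.603, -0.001, -0.002]
force: [1.3, -0.4, 0.6]
width: 0.553
finger_force: 0.0
time_s: 8.8
position: [0.5221, -0.2226, 0.0743]
ee_rot: [0.798, 0.603, 0.0, 0.001]
force: [0.2, -0.3, 4.9]
width: 0.154
finger_force: 30.0
```

```bash
python3 -m inch '[[1,0,0,-10,0],[1,0,0,-25,0],[1,0,0,-50,0],[1,0,0,-90,0],[1,0,0,-130,0],[1,0,0,-140,0],[1,0,0,-140,0]]'; python3 -m inch '[[1,391,10,0,-4.5],[1,391,10,0,-4.5],[1,391,10,0,-4.5],[1,391,10,0,-4.5],[1,391,10,0,-4.5],[1,391,10,0,-4.5],[1,391,10,0,-4.5],[1,391,10,0,-4.5],[1,391,10,0,-4.5],[1,391,10,0,-4.5]]';  python3 -m inch '[[1,0,0,0,0],[1,0,0,0,0],[1,0,0,0,0]]'
python3 - <<'E'
from h import *
p,d,K,E,o=snap("wrist","w7");np.savez("w7.npz",p=p,d=d,E=E,K=K)
print(o["position"],np.degrees(2*np.arctan2(o["ee_rot"][1],o["ee_rot"][0])),o["force"])
v,uu=np.mgrid[0:384,0:512]
c=np.stack([(uu-K[0,2])/K[0,0]*d,-(v-K[1,2])/K[1,1]*d,-d],-1)
W=c@E[:3,:3].T+E[:3,3];Z=W[...,2]
a=np.radians(78.67);u=np.array([np.cos(a),np.sin(a)]);y=np.array([-u[1],u[0]]);X=(W[...,:2]-o["position"][:2])@u;Y=(W[...,:2]-o["position"][:2])@y
for x in np.arange(-.02,.1,.015):
    m=(abs(X-x)<.008)&(abs(Y)<.03)&(Z>.042)&(Z<.052)&(d>0);yt=np.sort(Y[m])
    if len(yt)<20: continue
    g=np.diff(yt);i=g.argmax();print(round(x,3),yt[i].round(4),yt[i+1].round(4))
T=np.eye(4);bar=(abs(X)<.05)&(abs(Y)<.03)&(Z>.2)&mask(p,5,22,100,50);
P=np.c_[X[bar],Y[bar],Z[bar]];print("bar px",bar.sum(),P.mean(0) if len(P) else 0, cv2.minAreaRect((P[:,:2]*1000).astype(np.float32)) if len(P)>5 else 0)
cv2.imwrite("pics/w7c.png",cv2.resize(p[:,:,::-1],(800,600)))
E
```

```text
time_s: 9.5
position: [0.5225, -0.2228, 0.2153]
ee_rot: [0.798, 0.603, 0.001, 0.002]
force: [0.2, -0.2, -2.6]
width: 0.145
finger_force: 30.0
time_s: 10.5
position: [0.637, 0.1518, 0.2103]
ee_rot: [0.773, 0.634, -0.002, -0.001]
force: [0.4, -0.1, -1.8]
width: 0.146
finger_force: 30.0
time_s: 10.8
position: [0.6383, 0.1495, 0.2136]
ee_rot: [0.774, 0.633, -0.0, -0.0]
force: [0.5, -0.0, -2.4]
width: 0.147
finger_force: 30.0
[0.63834402 0.1494825  0.21355536] 78.50713451752105 [ 0.54197756 -0.02959201 -2.40744938]
-0.02 -0.0114 0.0106
-0.005 -0.0113 0.0114
0.01 -0.0114 0.0111
0.025 -0.0121 0.011
0.04 -0.0119 0.0108
0.055 -0.0118 0.0106
0.07 -0.0117 0.0104
0.085 -0.0115 0.0104
0.1 -0.0115 0.0109
bar px 8896 [ 0.01983245 -0.00107201  0.27920322] ((12.778289794921875, 5.774711608886719), (52.38937759399414, 55.1082878112793), 59.0961799621582)
```

View pics/w7c.png

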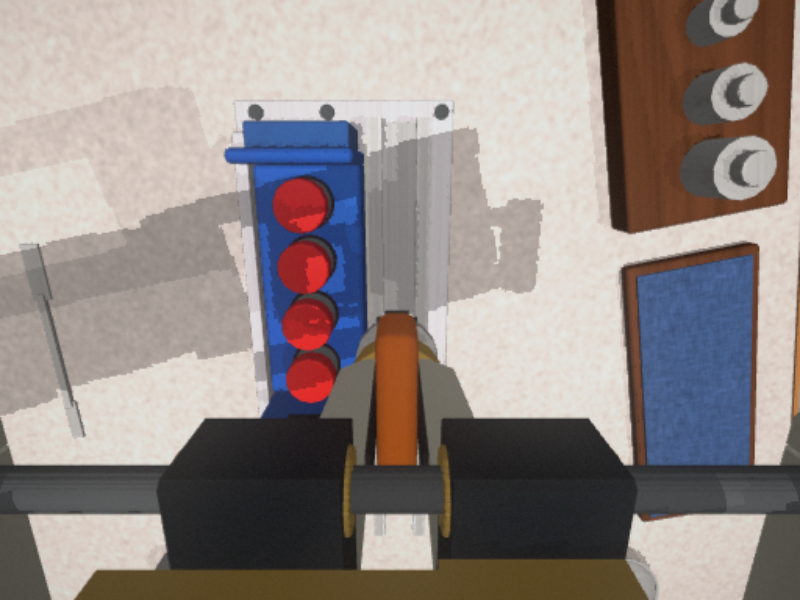

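The clamp is held upright with its bar in line with the slot, and the slot centre is within 0.5 mm of the TCP. I'll lower it.

```bash
python3 -m inch '[[1,0,0.5,35,0],[1,0,0.5,70,0],[1,0,0.5,88,0],[1,0,0.5,94,0],[1,0,0.5,94,0],[1,0,0.5,94,0]]'; python3 -m inch '[[1,0,0,4,0],[1,0,0,7,0],[1,0,0,10,0],[1,0,0,13,0],[1,0,0,13,0]]'
```

```text
time_s: 11.45
position: [0.64, 0.1507, 0.1212]
ee_rot: [0.774, 0.633, 0.001, 0.001]
force: [-0.6, -0.4, -2.2]
width: 0.15
finger_force: 30.0
time_s: 11.95
position: [0.6387, 0.1509, 0.1061]
ee_rot: [0.774, 0.634, -0.0, -0.0]
force: [0.5, 0.4, -2.1]
width: 0.146
finger_force: 30.0
```

```bash
python3 -m inch '[[1,0,0,3,0],[1,0,0,6,0],[1,0,0,9,0],[1,0,0,10,0],[1,0,0,10,0]]'; python3 -m inch '[[1,0,0,1,0],[1,0,0,2,0],[1,0,0,2,0]]'
```

```text
time_s: 12.45
position: [0.6388, 0.1509, 0.0963]
ee_rot: [0.774, 0.634, -0.0, -0.0]
force: [0.2, 0.7, -2.6]
width: 0.147
finger_force: 30.0
time_s: 12.75
position: [0.6391, 0.1509, 0.0953]
ee_rot: [0.774, 0.634, 0.0, 0.0]
force: [-1.6, 0.1, 2.4]
width: 0.153
finger_force: 30.0
```

Seated: the vertical force changed sign at the expected height. Now the clockwise quarter turn.

```bash
python3 -m inch '[[1,0,0,0,8],[1,0,0,0,16],[1,0,0,0,24],[1,0,0,0,32],[1,0,0,0,40],[1,0,0,0,45],[1,0,0,0,45]]'; python3 -m inch '[[1,0,0,0,5],[1,0,0,0,10],[1,0,0,0,15],[1,0,0,0,20],[1,0,0,0,20]]';python3 -c "
from rig import telemetry as t;print(t.get_obs()['wrist_torque'])"
```

```text
time_s: 13.45
position: [0.6412, 0.1495, 0.0955]
ee_rot: [0.958, 0.288, 0.002, 0.002]
force: [3.1, -3.5, -1.3]
width: 0.15
finger_force: 30.0
time_s: 13.95
position: [0.6417, 0.1493, 0.0956]
ee_rot: [0.993, 0.118, 0.003, 0.001]
force: [5.6, -4.6, -2.1]
width: 0.157
finger_force: 30.5
[-0.74007955 -0.92502237  0.4249581 ]
```

```bash
python3 -m inch '[[1,0,0,0,5],[1,0,0,0,10],[1,0,0,0,15],[1,0,0,0,20],[1,0,0,0,25],[1,0,0,0,25],[1,0,0,0,25]]';python3 -c "
from rig import telemetry as t;import numpy as np;o=t.get_obs();print(o['wrist_torque'],np.degrees(2*np.arctan2(o['ee_rot'][1],o['ee_rot'][0])),78.67-90)"
```

```text
time_s: 14.65
position: [0.6434, 0.1484, 0.0958]
ee_rot: [0.995, -0.099, 0.005, 0.001]
force: [9.7, -7.8, -4.2]
width: 0.193
finger_force: 32.2
[-1.08599229 -1.54499986  0.57740597] -11.346557372622502 -11.329999999999998
```

```bash
cat > bar.py <<'E'
from h import *
p,d,K,E,o=snap("wrist","w8")
v,uu=np.mgrid[0:384,0:512]
c=np.stack([(uu-K[0,2])/K[0,0]*d,-(v-K[1,2])/K[1,1]*d,-d],-1)
W=c@E[:3,:3].T+E[:3,3];Z=W[...,2]
def near(z,t,r=.05,q=o["position"]): return (np.hypot(W[...,0]-q[0],W[...,1]-q[1])<r)&(abs(Z-z)<t)&(d>0)
b=near(.104,.006)&mask(p,5,22,100,40)
print("bar",b.sum(),cv2.minAreaRect((W[b][:,:2]*1000).astype(np.float32)),np.median(Z[b]))
g=near(.066,.004)&mask(p,15,35,80,40);print("brass",g.sum(),W[g].mean(0) if g.any() else 0)
pt,dt,Kt,Et,_=snap("top")
red=mask(p,0,5)|mask(p,172,180)
print("tcp",o["position"],"caps",[(ray(b[0],K,E,.092)[0].round(4),b[1]) for b in blobs(red,60)])
cv2.imwrite("pics/w8b.png",cv2.resize(p[:,:,::-1],(800,600)))
E
python3 bar.py
```

```text
bar 2214 ((647.6431884765625, 149.70974731445312), (48.34011459350586, 14.5806245803833), 5.887226581573486) 0.103859395249374
brass 221 [0.64462169 0.14234988 0.06576219]
tcp [0.64341489 0.14840437 0.09582277] caps [(array([0.5864, 0.1731, 0.092 ]), np.int32(470)), (array([0.5821, 0.1536, 0.092 ]), np.int32(1022))]
```

View pics/w8b.png

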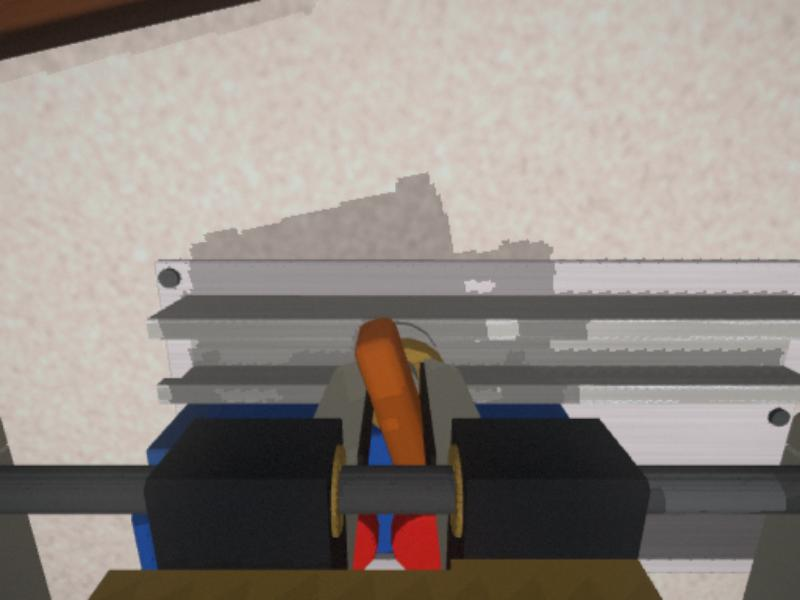

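The bar lags in the jaws, at +5.9° against the tool's -11.3°, so the clamp is turned only about 73°. The image shows the bar slanted from (378,325) to (410,460). I'll turn further.

```bash
python3 -m inch '[[1,0,0,0,5],[1,0,0,0,10],[1,0,0,0,15],[1,0,0,0,20],[1,0,0,0,20],[1,0,0,0,20]]'; python3 bar.py
```

```text
time_s: 15.35
position: [0.6431, 0.148, 0.096]
ee_rot: [0.963, -0.27, 0.005, 0.001]
force: [9.7, -8.0, -1.5]
width: 0.206
finger_force: 30.0
bar 2251 ((647.4775390625, 147.64492797851562), (14.301178932189941, 48.90400314331055), 79.43778228759766) 0.10395048107821811
brass 288 [0.64211004 0.14110105 0.06589651]
tcp [0.64307579 0.14803624 0.09599595] caps [(array([0.5909, 0.1811, 0.092 ]), np.int32(1643))]
```

The bar is now at -10.6° against the ideal -11.3°, so it is turned 89°. I'll relax the side load and let go.

```bash
python3 -m inch '[[1,3,0,0,0],[1,5,0,0,0],[0.6,5,0,0,0],[0.6,5,0,0,0],[0.6,5,0,0,0],[0.6,5,0,0,0],[0.6,5,0,0,0]]'; python3 bar.py
```

```text
time_s: 16.15
position: [0.6431, 0.1485, 0.0945]
ee_rot: [0.963, -0.27, -0.0, -0.0]
force: [-0.1, 0.2, -0.2]
width: 0.4
finger_force: 0.0
bar 2401 ((646.3388061523438, 147.77633666992188), (14.371736526489258, 53.870086669921875), 78.34662628173828) 0.10380756020474227
brass 946 [0.63468353 0.14433613 0.06654437]
tcp [0.64310166 0.14845703 0.09449695] caps [(array([0.5913, 0.1808, 0.092 ]), np.int32(1652)), (array([0.5809, 0.1572, 0.092 ]), np.int32(515)), (array([0.6006, 0.2049, 0.092 ]), np.int32(555))]
```

```bash
python3 -m inch '[[0.6,0,0,-25,0],[0.6,0,0,-70,0],[0.6,0,0,-120,0],[0.6,0,0,-145,-20],[0.6,0,0,-145,-110],[0.6,0,0,-145,-110],[0.6,0,0,-145,-110],[0.6,0,0,-145,-110],[0.6,0,0,-145,-110],[0.6,0,0,-145,-110]]';python3 -m inch '[[0.6,-20,0,0,-45],[0.6,-40,30,0,-45],[0.6,-60,60,0,-45],[0.6,-60,60,0,-45],[0.6,-60,60,0,-45],[0.6,-60,60,0,-45],[0.6,-60,60,0,-45]]'
python3 - <<'E'
from h import *
p,d,K,E,o=snap("wrist","w9")
v,uu=np.mgrid[0:384,0:512]
c=np.stack([(uu-K[0,2])/K[0,0]*d,-(v-K[1,2])/K[1,1]*d,-d],-1)
W=c@E[:3,:3].T+E[:3,3];Z=W[...,2]
a=np.radians(78.67);u=np.array([np.cos(a),np.sin(a)]);y=np.array([-u[1],u[0]]);s=np.array([.6389,.1509])
X=(W[...,:2]-s)@u+.055;Y=(W[...,:2]-s)@y
print(o["position"])
def st(n,m):
    print(n,m.sum(),np.percentile(X[m],[1,99]).round(4) if m.any() else 0,np.percentile(Y[m],[1,99]).round(4) if m.any() else 0)
ok=(d>0)&(X>-.06)&(X<.17)&(Y>-.04)&(Y<.1)
st("plates",ok&(abs(Z-.111)<.003)&(X>.08)); st("rear",ok&(abs(Z-.111)<.003)&(X<.0));st("stop",ok&(abs(Z-.071)<.003)&(X>.13))
b=ok&(abs(Z-.104)<.003)&(abs(X-.055)<.045)&(Y<.05);st("bar",b);print(cv2.minAreaRect((np.c_[X[b],Y[b]]*1000).astype(np.float32)),np.median(Z[b]))
fl=ok&(abs(Z-.052)<.0025)&(abs(Y)<.03)&(abs(X-.055)<.03);st("flange top",fl)
cv2.imwrite("pics/w9b.png",cv2.resize(p[:,:,::-1],(800,600)))
E
```

```text
time_s: 17.25
position: [0.6432, 0.1483, 0.2396]
ee_rot: [0.968, 0.252, -0.0, -0.0]
force: [0.9, 1.0, 0.1]
width: 0.398
finger_force: 0.0
time_s: 17.95
position: [0.6195, 0.0666, 0.2397]
ee_rot: [0.8, 0.6, 0.0, -0.0]
force: [-0.5, -0.4, 0.5]
width: 0.397
finger_force: 0.0
[0.6194847  0.06663096 0.23966754]
plates 190 [0.1354 0.1391] [0.0476 0.091 ]
rear 549 [-0.0259 -0.0179] [0.027  0.0903]
stop 144 [0.1354 0.1385] [0.025 0.089]
bar 1002 [0.0467 0.0599] [-0.0325  0.0245]
((53.20633316040039, -3.7730064392089844), (59.04177474975586, 13.953373908996582), 89.94290161132812) 0.1040844996133655
flange top 89 [0.0262 0.0837] [-0.0175  0.0247]
```

View pics/w9b.png

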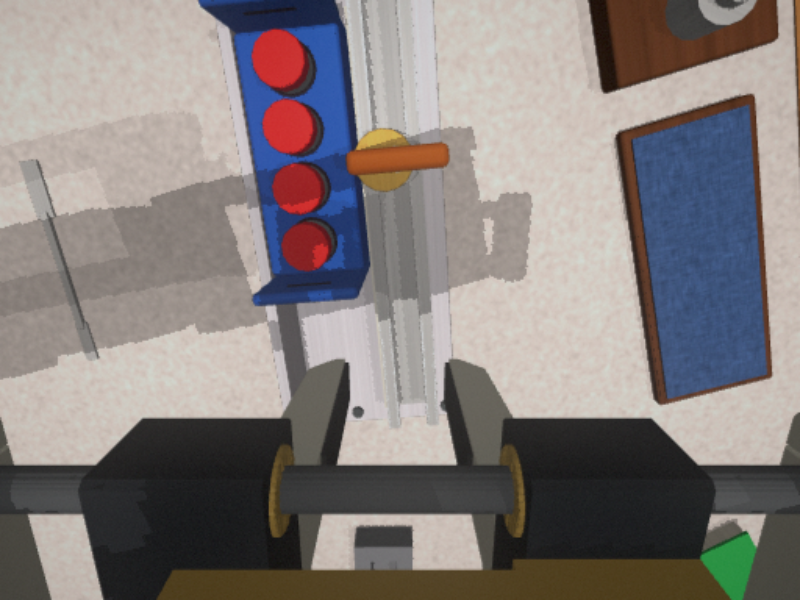

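The bar is square to the slot at 90° and at the seated height, with the lobe on the rack. The stop is just out of frame, so I'll compare the rack with the earlier home picture (w5) to confirm it didn't move.

```bash
python3 -m inch '[[0.6,25,0,0,0],[0.6,60,0,0,-4],[0.6,60,0,0,-4],[0.6,60,0,0,-4],[0.6,60,0,0,-4]]'
python3 - <<'E'
from h import *
p,d,K,E,o=snap("wrist","w10")
f=np.load("w5.npz")
a=np.radians(78.67);u=np.array([np.cos(a),np.sin(a)]);y=np.array([-u[1],u[0]]);s=np.array([.6389,.1509])
v,uu=np.mgrid[0:384,0:512]
for n,p,d,K,E in (("w5",f["p"],f["d"],f["K"],f["E"]),("now",p,d,K,E)):
    c=np.stack([(uu-K[0,2])/K[0,0]*d,-(v-K[1,2])/K[1,1]*d,-d],-1)
    W=c@E[:3,:3].T+E[:3,3];Z=W[...,2];X=(W[...,:2]-s)@u+.055;Y=(W[...,:2]-s)@y
    ok=(d>0)&(X>-.06)&(X<.18)&(Y>.03)&(Y<.085)
    for k,z,lo,hi in (("rear",.111,-.05,0),("front",.111,.08,.18),("stop",.071,.13,.18),):
        m=ok&(abs(Z-z)<.002)&(X>lo)&(X<hi);print(n,k,m.sum(),np.percentile(X[m],[2,98]).round(4) if m.any() else 0)
    red=mask(p,0,5)|mask(p,172,180)
    for b in blobs(red,200):
        q=ray(b[0],K,E,.092)[0,:2]-s;print("  cap",(q@u+.055).round(4),(q@y).round(4),b[1])
E
```

```text
time_s: 18.5
position: [0.6361, 0.1239, 0.2395]
ee_rot: [0.779, 0.627, -0.0, 0.0]
force: [-0.3, -0.8, -0.7]
width: 0.4
finger_force: 0.0
w5 rear 361 [-0.0253 -0.0183]
w5 front 581 [0.1364 0.1431]
w5 stop 706 [0.1483 0.1591]
  cap 0.1132 0.0551 881
  cap 0.0779 0.0551 801
  cap 0.0425 0.0552 740
  cap 0.0073 0.0553 699
now rear 162 [-0.0244 -0.0178]
now front 587 [0.1359 0.1437]
now stop 711 [0.1359 0.1594]
  cap 0.1132 0.0574 897
  cap 0.0778 0.0573 819
  cap 0.0424 0.0573 758
  cap 0.0071 0.0574 708
```

```bash
python3 -c "
from rig import env;print(env.close_job())"
```

```text
the job is handed in; nothing more can be done
None
```

The rack is home against the blue stop, the clamp is seated in the slot and turned a quarter turn so its lobe bears on the rack, and I let go and handed the job in at about 18.5 s; no verdict came back.

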